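Lock out the interlocked supply levers

ROBOT

A 7-joint arm with a two-finger parallel gripper is mounted at the origin on the work surface; the furniture and walls round the work are solid. World frame = base frame: x ahead of the robot, y to its left, z up, the work surface at z = 0. Lengths are in mm, angles in rad, forces in N, time in s.
With the tool pointing down it reaches from about 400 to 925 mm from the base axis. Payload 5.6 kg.
Tool frame: the origin (TCP) lies midway between the tips of the shut fingers; the grasp point (between the pads) lies behind it (tcp_to_grasp is the z of the grasp point in the tool frame, in mm); z points along the fingers, y is the line along which they close (so a half turn about z gives the same grasp; the last joint's range is limited). The gripper opens to 85 mm and grips with 20 to 120 N. Pads are 22 mm wide; open, the fingers measure 114 mm over their backs; the gripper's body (76 mm by 85 mm) begins 54 mm behind the grasp point. The pads swing forward as they close: fully open they stand 13 mm farther back than shut.
Start: joints at [1.087, 0.468, -0.012, 1.603, 0.006, 1.071, -0.056], TCP at [277.293, -587.892, 231.29] pointing down, gripper open.
Joint ranges: [-2.53, 2.53], [-0.31, 2.02], [-1.57, 1.55], [0.28, 2.44], [-1.29, 4.43], [0.15, 1.84], [-2.92, 2.92]. Speed limits (rad/s): [2.57, 2.57, 3.14, 3.14, 3.14, 3.14, 3.14].

INTERFACE

Orientations are given as a unit quaternion [x, y, z, w].
In Python, from workcell import * gives the robot as it stands.
- The arm moves only by the tool jog_arm, never from a script. Its argument "targets" is a list of rows, each an object of numbers: "tx", "ty", "tz": the shift along the tool's x, y, z in m; "roll": the turn about the tool's z in degrees. A call has 1 to 20 rows; each row is the pose to reach, as a shift and turn from the pose commanded when the call began, along the tool's axes at that moment; what a row does not reach only later rows make up. A row lasts 1/8 s, in which the tool goes at most 62.5 mm and 10.7 degrees, less where a joint would pass 70% of its speed; a pose out of reach is approached as far as the arm can. A call with a gripper value outside its range is refused whole. "jaw" is the opening, from 0 (shut) to 1 (fully open), set as the call begins (left out, the last holds). The fingers move at their own pace and stop on an object; "newtons" is the grip in N (left out, the last holds). Time passes only in rows, so rows that repeat a pose let the fingers close. It gives the time, the measured TCP pose, the force, the opening and the grip force at its end, in the units of the state.
- observe(): the state, without advancing time (a new reading comes with each control period).
- capture(name): name is "scene" or "top"; returns a dict with "image" (400x640x3 uint8, red, green, blue), "fx", "fy", "cx", "cy" (pixels), "rvec" (rotation vector, rad) and "tvec" (3), from world to camera coordinates, as OpenCV has them. Camera axes: x right, y down, z forward; pixel columns grow to the right and rows downward; lengths in mm; the calibration is good to about 2 mm. A picture is of the moment at which its call begins. There is no depth.
- hand_in(): hands the job in; it is judged then, once.
The state is a dict: "clock": time; "joint_positions": joint angles; "qd": joint speeds; "joint_torque": joint torques, N m; "tool_pos": TCP position; "tool_rot": TCP orientation; "ft_force": force on the tool from outside, world axes, zero at the start; "moment": the same for the moment, N m; "width": finger opening in mm; "grip_force": force on a finger pad.
Only numpy, scipy, OpenCV 4.12 (cv2) and the standard library are available. Lean on these libraries where they do the work, as an engineer would, in place of code of your own. Each camera call takes 0.05 s, during which the arm holds its last target. There are 200 camera calls.

TASK

Shut off and lock out the bench supplies: throw all three levers of the grey lever bank fully over to the back, away from the robot. They are interlocked so that only one is free at a time, in an order that is not marked, so feel for the free one and do not force one that is blocked. Then lay the red bar level in the two forks in front of the thrown levers, bottomed in both slots and about evenly overhanging, and let go.

Things in the scene. Friction and masses are not known exactly. Their poses are not given: they have to be found in the camera images.
- bank: grey lever bank fixed to the bench: base plate 150 x 250 mm, housing 60 mm high, three like levers in a row, a steel fork at each end of the row. Origin: centre of its underside; x points to its back (away from the robot), y along the row to the left, z up. Levers hinge about y, 55 mm above the bench, at x = 0, y = +58, 0, -58 mm. Press on it with less than 40 N
- fork_seat (a point): midway between the forks, at their slot floors: bank x -22, y 0, z 105 mm; axes as the bank's. Forks stand at bank y = +98 and -98 mm, each 12 mm thick along y. Slots run along y, 22 mm wide (in x), open at the top; prongs rise to 140 mm above the bench, flare outward above 125 mm and reach 26 mm from the slot's middle
- bar: loose red lock-out bar, a white band near each end: 16 mm wide (its x), 220 mm long (its y), 22 mm high (its z), 0.13 to 0.25 kg. Starts lying on the bench to the right of the bank, pointing roughly away from the robot; behind and beside it (from about 0.6 m ahead of the robot, right of the bank) stands a tall blue machine to keep clear of. Origin: centre of its underside
- lever_left (a joint): left lever, rad: 0 to 0.05 at the start, leaning 0.5 rad to the front (to the robot); 1.0 fully thrown, leaning 0.5 rad to the back. Stays where left; about 3 N at the knob moves it. While blocked it gives up to 0.1 rad (10 mm at the knob), then stands hard. One unthrown lever is free at a time; throwing it fully frees the next; the order changes each time
- left_knob (a point): centre of the left lever's black ball knob (24 mm across, bank y = +58 mm), on a steel lever 12 mm thick, 100 mm from the hinge: 143 mm above the bench when fully over either way (48 mm before or behind the hinge), 155 mm when upright
- lever_mid (a joint): middle lever, rad: 0 to 0.05 at the start, leaning 0.5 rad to the front (to the robot); 1.0 fully thrown, leaning 0.5 rad to the back. Stays where left; about 3 N at the knob moves it. While blocked it gives up to 0.1 rad (10 mm at the knob), then stands hard. One unthrown lever is free at a time; throwing it fully frees the next; the order changes each time
- mid_knob (a point): centre of the middle lever's black ball knob (24 mm across, bank y = 0 mm), on a steel lever 12 mm thick, 100 mm from the hinge: 143 mm above the bench when fully over either way (48 mm before or behind the hinge), 155 mm when upright
- lever_right (a joint): right lever, rad: 0 to 0.05 at the start, leaning 0.5 rad to the front (to the robot); 1.0 fully thrown, leaning 0.5 rad to the back. Stays where left; about 3 N at the knob moves it. While blocked it gives up to 0.1 rad (10 mm at the knob), then stands hard. One unthrown lever is free at a time; throwing it fully frees the next; the order changes each time
- right_knob (a point): centre of the right lever's black ball knob (24 mm across, bank y = -58 mm), on a steel lever 12 mm thick, 100 mm from the hinge: 143 mm above the bench when fully over either way (48 mm before or behind the hinge), 155 mm when upright

How it is judged:
By the outcome, as a careful person would: the job done as asked, in the order asked, and still so for the second after the job is handed in, with the robot touching nothing.
It also fails if it takes over 72 s, if anything falls off the work surface, if the arm or the gripper's body presses on something with over 40 N, if the wrist force passes 120 N, or if a joint passes its speed limit or range.

## Working session

There is one attempt and no reset: what is moved stays moved. The work goes in short steps, Python scripts to look and compute and a tool call to move; the robot and the scene stay as the last step left them, time stands still between calls to the robot, and variables do not carry over. Pictures are saved under pics/ and viewed, at most 10 in all, crops included, and the job is handed in when it is done.

Besides the shell and the picture viewer there is one more tool, called as name(argument=value, ...), one argument or row to a line, values as JSON. jog_arm: Moves the arm, as the interface text tells. Its arguments: {"type":"object","properties":{"targets":{"type":"array"},"jaw":{"type":"number"},"newtons":{"type":"number"}},"required":["targets"]}

```bash
ls; mkdir -p pics; python3 - <<'E'
from workcell import *
import cv2,pickle
o=observe();print({k:o[k] for k in('clock','tool_pos','tool_rot','ft_force','width')})
d={n:capture(n) for n in('scene','top')}
pickle.dump(d,open('c0.pkl','wb'))
for n in d:
    cv2.imwrite(f'pics/{n}0.png',cv2.cvtColor(d[n]['image'],cv2.COLOR_RGB2BGR)); print(n,{k:d[n][k] for k in d[n] if k!='image'})
E
```

```text
pics
{'clock': 0.0, 'tool_pos': array([ 276.98949287, -587.38340071,  230.29689166]), 'tool_rot': array([ 9.75820943e-01,  2.18569457e-01, -2.79109528e-04, -8.94944205e-04]), 'ft_force': array([-0.61532317, -0.75139517, -0.1656307 ]), 'width': 85.44288393326178}
scene {'fx': 492.88144518975554, 'fy': 492.88144518975554, 'cx': 320.310743214356, 'cy': 194.67238964868702, 'rvec': array([ 1.7430802 , -1.79503243,  0.73174679]), 'tvec': array([  34.92174481,  420.98583935, 1010.91118534])}
top {'fx': 488.12036282112507, 'fy': 488.12036282112507, 'cx': 311.30207007158896, 'cy': 206.81750565937406, 'rvec': array([ 2.13662957, -2.18375847,  0.14962413]), 'tvec': array([7.90850611e-01, 5.14818105e+02, 1.20315595e+03])}
```

View pics/scene0.png

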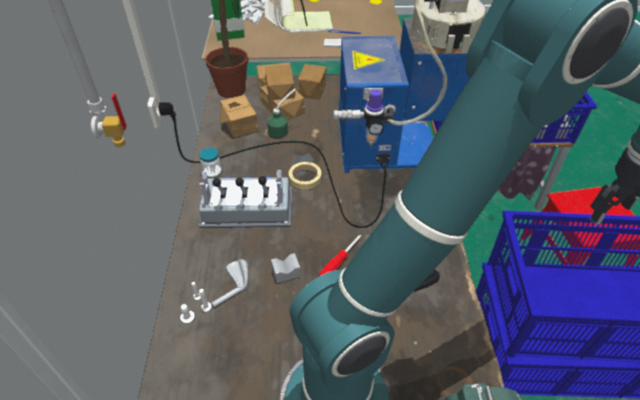

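View pics/top0.png

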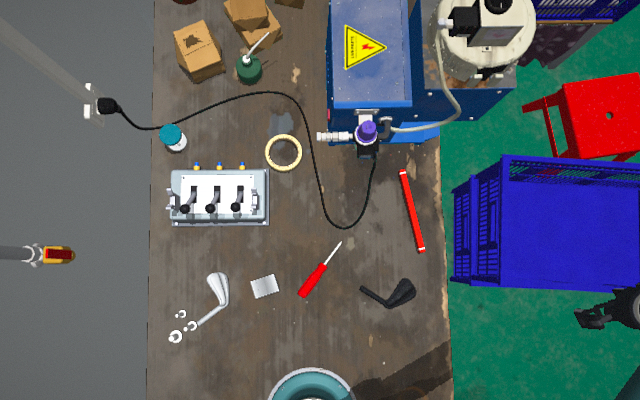

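The top view shows the bank around (220,197), with knobs near (185,209), (210,208) and (236,207). The bar runs from (403,170) to (422,252). In the scene view the arm hides the bar, and the bank is near (245,200).

```bash
cat > h.py <<'E'
import cv2,numpy as np,pickle
from scipy.spatial.transform import Rotation as Ro
def KR(c):
    K=np.array([[c['fx'],0,c['cx']],[0,c['fy'],c['cy']],[0,0,1.]])
    return K,cv2.Rodrigues(np.array(c['rvec']))[0],np.array(c['tvec'])
def ray(c,p):
    K,R,t=KR(c); d=R.T@np.linalg.inv(K)@np.array([p[0],p[1],1.]); return -R.T@t,d/np.linalg.norm(d)
def onz(c,p,z):
    o,d=ray(c,p); return o+d*(z-o[2])/d[2]
def tri(ca,pa,cb,pb):
    a,u=ray(ca,pa);b,v=ray(cb,pb)
    s=np.linalg.lstsq(np.c_[u,-v],b-a,rcond=None)[0]
    P,Q=a+s[0]*u,b+s[1]*v; return (P+Q)/2,np.linalg.norm(P-Q)
def proj(c,P):
    K,R,t=KR(c); q=K@(R@np.asarray(P,float)+t); return q[:2]/q[2]
def redbar(c,box):
    x0,y0,x1,y1=box; im=c['image'][y0:y1,x0:x1].astype(int)
    m=((im[...,0]>120)&(im[...,1]<70)&(im[...,2]<70)).astype(np.uint8)
    cs=cv2.findContours(m,cv2.RETR_EXTERNAL,cv2.CHAIN_APPROX_NONE)[0]
    k=max(cs,key=cv2.contourArea); r=cv2.minAreaRect(k); return np.array(r[0])+[x0,y0],r[1],cv2.boxPoints(r)+[x0,y0],cv2.contourArea(k)
E
python3 - <<'E'
from h import *
d=pickle.load(open('c0.pkl','rb'))
t,s=d['top'],d['scene']
print(redbar(t,(385,155,440,265)))
c,_,b,_=redbar(t,(385,155,440,265))
for p in [c,*b]: print(onz(t,p,22).round(1))
a=cv2.cvtColor(t['image'],cv2.COLOR_RGB2BGR)[155:235,160:280]; b=cv2.cvtColor(s['image'],cv2.COLOR_RGB2BGR)[165:235,190:310]
f=lambda q:cv2.resize(q,None,fx=6,fy=4.0 if 0 else 6,interpolation=cv2.INTER_CUBIC)
cv2.imwrite('pics/ct.png',f(a));cv2.imwrite('pics/cs.png',f(b))
E
```

```text
(array([411.85294342, 210.41176605]), (75.42857360839844, 6.79099702835083), array([[399.41177082, 174.64706039],
       [406.00000381, 173.00000381],
       [424.29411697, 246.1764679 ],
       [417.70588303, 247.8235321 ]]), 419.0)
[ 501.4 -267.5   22. ]
[ 595.  -239.8   22. ]
[ 599.  -257.1   22. ]
[ 409.5 -294.6   22. ]
[ 405.7 -277.7   22. ]
```

View pics/ct.png

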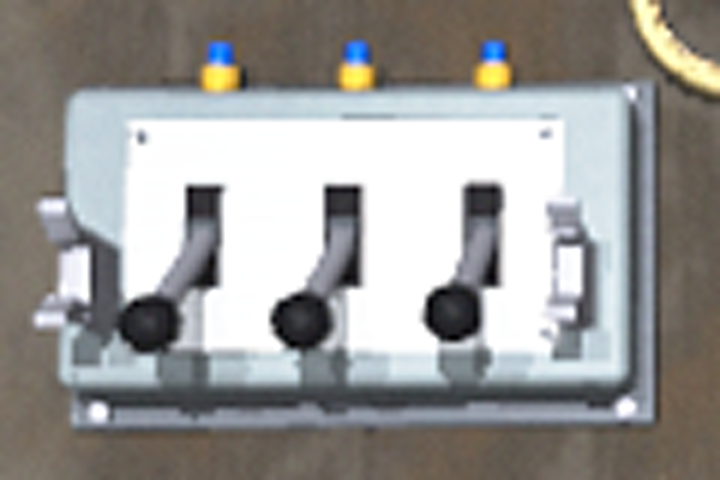

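View pics/cs.png

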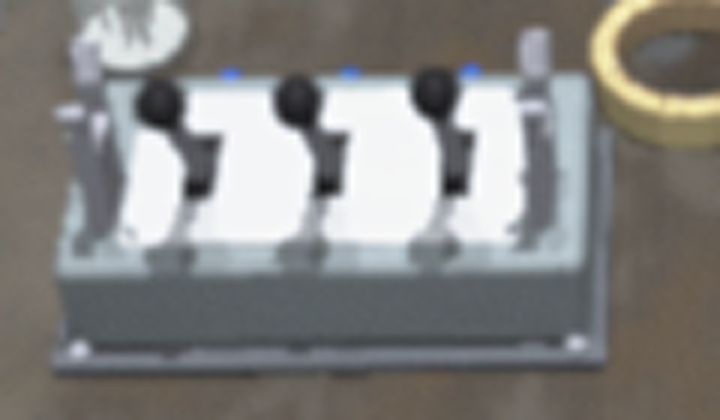

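The top crop shows knobs at (149,322), (301,320) and (453,312), fork slot floors at (74,275) and (569,272), and front base corners at (72,428) and (655,425). The scene crop shows knobs at (160,104), (298,101) and (436,93), and base corners at (55,372) and (603,365).

```bash
python3 - <<'E'
from h import *
d=pickle.load(open('c0.pkl','rb'))
t,s=d['top'],d['scene']
T=lambda p:np.array([160,155])+(np.array(p)+.5)/6-.5
S=lambda p:np.array([190,165])+(np.array(p)+.5)/6-.5
def blob(c,p):
    p=np.round(p).astype(int);im=c['image'][p[1]-8:p[1]+9,p[0]-8:p[0]+9].max(2)
    m=(im<60).astype(np.uint8); m=cv2.morphologyEx(m,cv2.MORPH_OPEN,np.ones((4,4),np.uint8))
    n,l,st,ce=cv2.connectedComponentsWithStats(m); i=1+np.argmin([np.linalg.norm(x-8) for x in ce[1:]])
    return ce[i]+p-8,st[i,4]
ks=[]
for a,b in zip([(149,322),(301,320),(453,312)],[(160,104),(298,101),(436,93)]):
    pa,na=blob(t,T(a));pb,nb=blob(s,S(b))
    P,e=tri(t,pa,s,pb); P2,e2=tri(t,T(a),s,S(b)); print(P.round(1),round(e,1),na,nb,'hand',P2.round(1),round(e2,1)); ks.append(P2)
print('base top',[onz(t,T(p),6).round(1) for p in[(72,428),(655,425),(655,82)]],'scene',[onz(s,S(p),0).round(1) for p in[(55,372),(603,365)]])
print('slots',[onz(t,T(p),105).round(1) for p in[(74,275),(569,272)]])
print('tips',[(onz(t,T(p),140).round(1)) for p in[(52,214),(47,318),(562,208),(565,310)]])
v=ks[0]-ks[2];print('axis',np.degrees(np.arctan2(-v[0],v[1])),np.linalg.norm(v))
r=Ro.from_quat([9.75820943e-01,2.18569457e-01,-2.79109528e-04,-8.94944205e-04]).as_matrix();print(r.round(3))
E
```

```text
[501.4 285.8 136.7] 5.4 16 16 hand [503.5 284.  143.1] 2.9Traceback (most recent call last):
  File "<stdin>", line 13, in <module>
  File "<stdin>", line 9, in blob
    return _wrapfunc(a, 'argmin', axis=axis, out=out, **kwds)
    return _wrapit(obj, method, *args, **kwds)
    result = getattr(arr, method)(*args, **kwds)
ValueError: attempt to get argmin of an empty sequence
```

jog_arm(
  targets=[
    {"tx": 0.053,"ty": -0.037},
    {"tx": 0.106,"ty": -0.074},
    {"tx": 0.159,"ty": -0.111},
    {"tx": 0.212,"ty": -0.148},
    {"tx": 0.265,"ty": -0.185},
    {"tx": 0.318,"ty": -0.222},
    {"tx": 0.335,"ty": -0.27,"roll": -5},
    {"tx": 0.353,"ty": -0.32,"roll": -13},
    {"tx": 0.37,"ty": -0.37,"roll": -21},
    {"tx": 0.388,"ty": -0.42,"roll": -29},
    {"tx": 0.405,"ty": -0.47,"roll": -37},
    {"tx": 0.422,"ty": -0.52,"roll": -45},
    {"tx": 0.44,"ty": -0.57,"roll": -52},
    {"tx": 0.457,"ty": -0.61,"roll": -59},
    {"tx": 0.474,"ty": -0.646,"roll": -65},
    {"tx": 0.474,"ty": -0.646,"roll": -65},
  ],
  jaw=0,
)

```text
invalid input
```

```bash
python3 - <<'E'
from h import *
from workcell import *
d=pickle.load(open('c0.pkl','rb'))
t,s=d['top'],d['scene']
T=lambda p:np.array([160,155])+(np.array(p)+.5)/6-.5
S=lambda p:np.array([190,165])+(np.array(p)+.5)/6-.5
ks=[]
for a,b in zip([(149,322),(301,320),(453,312)],[(160,104),(298,101),(436,93)]):
    P2,e2=tri(t,T(a),s,S(b)); print(P2.round(1),round(e2,1)); ks.append(P2)
print('base top',[onz(t,T(p),6).round(1) for p in[(72,428),(655,425),(655,82)]],'scene',[onz(s,S(p),0).round(1) for p in[(55,372),(603,365)]])
print('slots',[onz(t,T(p),105).round(1) for p in[(74,275),(569,272)]])
print('tips',[(onz(t,T(p),140).round(1)) for p in[(52,214),(47,318),(562,208),(565,310)]])
v=ks[0]-ks[2];print('axis',np.degrees(np.arctan2(-v[0],v[1])),np.linalg.norm(v))
o=observe();print(o['clock'],o['tool_pos'],Ro.from_quat(o['tool_rot']).as_matrix().round(3),o['ft_force'],o['width'])
s1=capture('scene');t1=capture('top');pickle.dump((s1,t1),open('c1.pkl','wb'))
cv2.imwrite('pics/s1.png',s1['image'][:,:,::-1])
for z in(0,22):print([proj(s1,(x,y,z)).round() for x,y in[(603,-248),(400,-288)]])
E
```

```text
[503.5 284.  143.1] 2.9
[502.9 225.6 143.8] 2.6
[504.6 167.2 145.2] 2.4
base top [array([476.3, 349.1,   6. ]), array([472.3,  99.8,   6. ]), array([622.1,  98.1,   6. ])] scene [array([479.1, 351.7,   0. ]), array([475.8, 103.6,  -0. ])]
slots [array([527.9, 321.9, 105. ]), array([524.9, 125.7, 105. ])]
tips [array([546.7, 321.1, 140. ]), array([506.2, 322.4, 140. ]), array([544.9, 124.6, 140. ]), array([505.1, 123.7, 140. ])]
axis 0.5606572912122314 116.87430241803193
0.1 [ 277.06500269 -587.44914992  230.41956399] [[ 0.904  0.427 -0.001]
 [ 0.427 -0.904  0.001]
 [-0.    -0.002 -1.   ]] [-0.77865104  1.11411316 -0.34836895] 85.38185651318406
[array([411., 190.]), array([439., 244.])]
[array([412., 184.]), array([440., 239.])]
```

View pics/s1.png

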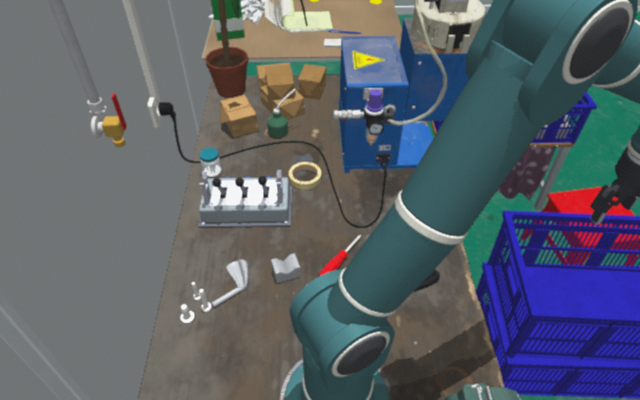

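The scene view shows no move took place: the call was refused, so the bar is still hidden behind the arm. I'll resend it with every key in each row.

jog_arm(
  targets=[
    {"tx": 0.053,"ty": -0.037,"tz": 0,"roll": 0},
    {"tx": 0.106,"ty": -0.074,"tz": 0,"roll": 0},
    {"tx": 0.159,"ty": -0.111,"tz": 0,"roll": 0},
    {"tx": 0.212,"ty": -0.148,"tz": 0,"roll": 0},
    {"tx": 0.265,"ty": -0.185,"tz": 0,"roll": 0},
    {"tx": 0.318,"ty": -0.222,"tz": 0,"roll": 0},
    {"tx": 0.337,"ty": -0.27,"tz": 0,"roll": -5},
    {"tx": 0.355,"ty": -0.32,"tz": 0,"roll": -13},
    {"tx": 0.373,"ty": -0.37,"tz": 0,"roll": -21},
    {"tx": 0.391,"ty": -0.42,"tz": 0,"roll": -29},
    {"tx": 0.41,"ty": -0.47,"tz": 0,"roll": -37},
    {"tx": 0.43,"ty": -0.52,"tz": 0,"roll": -45},
    {"tx": 0.45,"ty": -0.57,"tz": 0,"roll": -53},
    {"tx": 0.47,"ty": -0.62,"tz": 0,"roll": -60},
    {"tx": 0.485,"ty": -0.669,"tz": 0,"roll": -65},
    {"tx": 0.485,"ty": -0.669,"tz": 0,"roll": -65},
  ],
  jaw=0,
)

```text
clock: 2.2
tool_pos: [429.1, 228.3, 231.5]
tool_rot: [0.703, 0.711, 0.001, -0.001]
ft_force: [0.2, -2.1, -0.3]
width: 0.1
grip_force: 0.0
```

```bash
python3 - <<'E'
from h import *
from workcell import *
o=observe();print(o['clock'],o['tool_pos'],Ro.from_quat(o['tool_rot']).as_matrix().round(3),o['ft_force'],o['width'])
s1=capture('scene');t1=capture('top');pickle.dump((s1,t1),open('c1.pkl','wb'))
print(redbar(t1,(385,155,440,265))); r=redbar(s1,(395,165,455,260));print(r)
a=s1['image'][160:260,380:480];b=t1['image'][160:260,360:460]
cv2.imwrite('pics/b1.png',cv2.resize(np.hstack([a,b]),None,fx=4,fy=4,interpolation=cv2.INTER_CUBIC)[:,:,::-1])
E
```

```text
2.2 [429.12268535 228.27133163 231.47215069] [[-0.012  1.    -0.   ]
 [ 1.     0.012  0.002]
 [ 0.002 -0.    -1.   ]] [ 0.18969577 -2.14893499 -0.32794726] 0.13948393125784186
(array([411.8235321 , 210.29412079]), (75.18604278564453, 6.79099702835083), array([[399.41177082, 174.64706039],
       [406.00000381, 173.00000381],
       [424.23529434, 245.94117737],
       [417.64706039, 247.58824158]]), 424.0)
(array([424.55066109, 211.21795654]), (55.50831604003906, 6.6861796379089355), array([[408.92271614, 188.03958511],
       [414.87370682, 184.99151993],
       [440.17860413, 234.39633179],
       [434.22761536, 237.44439697]]), 282.0)
```

View pics/b1.png

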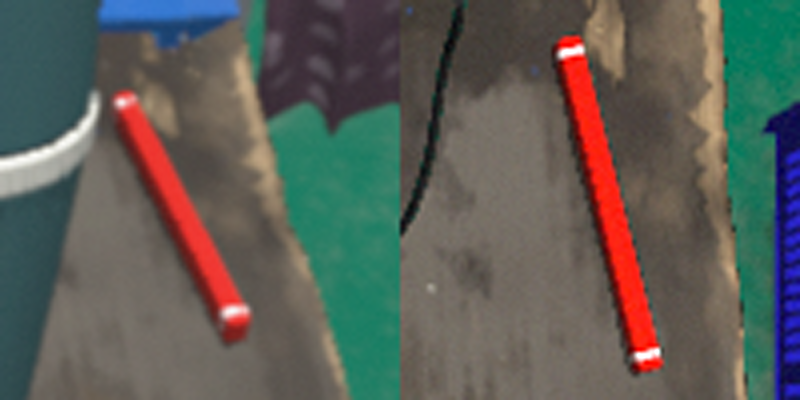

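jog_arm(
  targets=[
    {"tx": -0.004,"ty": 0,"tz": 0.05,"roll": 0},
    {"tx": -0.004,"ty": 0.01,"tz": 0.103,"roll": 0},
    {"tx": -0.004,"ty": 0.035,"tz": 0.103,"roll": 0},
    {"tx": -0.004,"ty": 0.045,"tz": 0.103,"roll": 0},
    {"tx": -0.004,"ty": 0.05,"tz": 0.103,"roll": 0},
    {"tx": -0.004,"ty": 0.055,"tz": 0.103,"roll": 0},
  ],
)

```text
clock: 3.05
tool_pos: [483.7, 219.4, 128.8]
tool_rot: [0.706, 0.708, -0.002, -0.0]
ft_force: [-6.2, -1.2, 5.4]
width: 0.1
grip_force: 3.2
```

```bash
python3 - <<'E'
from h import *
s,t=pickle.load(open('c1.pkl','rb'))
S=lambda p:np.array([380,160])+(np.array(p)+.5)/4-.5
T=lambda p:np.array([360,160])+(np.array(p)+.5)/4-.5
for a,b in[((125,101),(170,50)),((235,313),(247,355)),((180,207),(208,203))]:
    P,e=tri(s,S(a),t,T(b));print(P.round(1),round(e,1),onz(t,T(b),22).round(1),onz(s,S(a),22).round(1))
E
```

```text
[ 601.8 -245.5   21. ] 3.6 [ 601.5 -247.2   22. ] [ 600.6 -243.4   22. ]
[ 404.4 -286.1   19.6] 2.7 [ 404.1 -286.9   22. ] [ 402.3 -283.9   22. ]
[ 502.3 -267.5   15.5] 1.6 [ 501.5 -266.9   22. ] [ 496.4 -264.7   22. ]
```

jog_arm(
  targets=[
    {"tx": 0.0,"ty": 0.004,"tz": 0,"roll": 0},
    {"tx": 0.0,"ty": 0.007,"tz": 0,"roll": 0},
  ],
)

```text
clock: 3.3
tool_pos: [487.5, 219.6, 128.9]
tool_rot: [0.705, 0.709, -0.004, -0.001]
ft_force: [-18.4, -3.2, 13.7]
width: -0.4
grip_force: 9.2
```

jog_arm(
  targets=[
    {"tx": 0.0,"ty": -0.026,"tz": 0,"roll": 0},
    {"tx": 0.035,"ty": -0.026,"tz": 0,"roll": 0},
    {"tx": 0.062,"ty": -0.026,"tz": 0,"roll": 0},
    {"tx": 0.062,"ty": -0.012,"tz": 0,"roll": 0},
    {"tx": 0.062,"ty": -0.006,"tz": 0,"roll": 0},
    {"tx": 0.062,"ty": -0.002,"tz": 0,"roll": 0},
    {"tx": 0.062,"ty": 0.0,"tz": 0,"roll": 0},
  ],
)

```text
clock: 4.18
tool_pos: [492.1, 281.2, 128.5]
tool_rot: [0.706, 0.708, -0.001, 0.0]
ft_force: [-4.7, -0.0, 3.2]
width: -0.1
grip_force: 2.5
```

jog_arm(
  targets=[
    {"tx": 0.0,"ty": 0.004,"tz": 0,"roll": 0},
    {"tx": 0.0,"ty": 0.008,"tz": 0,"roll": 0},
  ],
)

```text
clock: 4.42
tool_pos: [500.5, 281.4, 128.3]
tool_rot: [0.706, 0.708, -0.0, 0.0]
ft_force: [-3.2, -0.4, 2.1]
width: 0.4
grip_force: 2.1
```

jog_arm(
  targets=[
    {"tx": 0.0,"ty": 0.015,"tz": -0.002,"roll": 0},
    {"tx": 0.0,"ty": 0.03,"tz": -0.005,"roll": 0},
    {"tx": 0.0,"ty": 0.045,"tz": -0.008,"roll": 0},
    {"tx": 0.0,"ty": 0.058,"tz": -0.008,"roll": 0},
    {"tx": 0.0,"ty": 0.068,"tz": -0.008,"roll": 0},
    {"tx": 0.0,"ty": 0.074,"tz": -0.008,"roll": 0},
    {"tx": 0.0,"ty": 0.078,"tz": -0.008,"roll": 0},
  ],
)

```text
clock: 5.3
tool_pos: [573.9, 282.7, 135.6]
tool_rot: [0.705, 0.709, -0.004, -0.002]
ft_force: [-17.9, -4.0, 8.0]
width: -0.1
grip_force: 10.2
```

jog_arm(
  targets=[
    {"tx": 0.0,"ty": 0.002,"tz": 0,"roll": 0},
    {"tx": 0.0,"ty": 0.003,"tz": 0,"roll": 0},
  ],
)

```text
clock: 5.55
tool_pos: [574.1, 282.7, 135.5]
tool_rot: [0.705, 0.71, -0.007, -0.003]
ft_force: [-22.1, -4.2, 10.4]
width: -0.1
grip_force: 12.2
```

jog_arm(
  targets=[
    {"tx": 0.0,"ty": -0.058,"tz": -0.002,"roll": 0},
    {"tx": 0.0,"ty": -0.116,"tz": 0.008,"roll": 0},
    {"tx": -0.02,"ty": -0.118,"tz": 0.008,"roll": 0},
    {"tx": -0.059,"ty": -0.116,"tz": 0.008,"roll": 0},
    {"tx": -0.059,"ty": -0.1,"tz": 0.008,"roll": 0},
    {"tx": -0.059,"ty": -0.095,"tz": 0.008,"roll": 0},
    {"tx": -0.059,"ty": -0.091,"tz": 0.008,"roll": 0},
    {"tx": -0.059,"ty": -0.088,"tz": 0.008,"roll": 0},
  ],
)

```text
clock: 6.55
tool_pos: [489.2, 223.2, 128.0]
tool_rot: [0.705, 0.709, -0.005, -0.002]
ft_force: [-19.0, -5.4, 14.8]
width: 0.1
grip_force: 9.8
```

Mid is still blocked, so I'll try the right lever.

jog_arm(
  targets=[
    {"tx": 0.0,"ty": -0.03,"tz": 0,"roll": 0},
    {"tx": -0.03,"ty": -0.03,"tz": 0,"roll": 0},
    {"tx": -0.058,"ty": -0.028,"tz": 0,"roll": 0},
    {"tx": -0.058,"ty": -0.014,"tz": 0,"roll": 0},
    {"tx": -0.058,"ty": -0.008,"tz": 0,"roll": 0},
    {"tx": -0.058,"ty": -0.003,"tz": 0,"roll": 0},
    {"tx": -0.058,"ty": 0.001,"tz": 0,"roll": 0},
  ],
)

```text
clock: 7.42
tool_pos: [494.8, 167.2, 128.4]
tool_rot: [0.705, 0.709, 0.0, -0.001]
ft_force: [-4.9, -0.0, 3.8]
width: -0.0
grip_force: 2.3
```

jog_arm(
  targets=[
    {"tx": 0.0,"ty": 0.004,"tz": 0,"roll": 0},
    {"tx": 0.0,"ty": 0.008,"tz": 0,"roll": 0},
  ],
)

```text
clock: 7.68
tool_pos: [503.2, 166.3, 128.4]
tool_rot: [0.705, 0.709, 0.0, -0.0]
ft_force: [-4.6, 0.6, 2.6]
width: 0.1
grip_force: 1.9
```

jog_arm(
  targets=[
    {"tx": 0.0,"ty": 0.015,"tz": -0.002,"roll": 0},
    {"tx": 0.0,"ty": 0.03,"tz": -0.005,"roll": 0},
    {"tx": 0.0,"ty": 0.045,"tz": -0.008,"roll": 0},
    {"tx": 0.0,"ty": 0.058,"tz": -0.008,"roll": 0},
    {"tx": 0.0,"ty": 0.067,"tz": -0.008,"roll": 0},
    {"tx": 0.0,"ty": 0.073,"tz": -0.008,"roll": 0},
    {"tx": 0.0,"ty": 0.077,"tz": -0.008,"roll": 0},
    {"tx": 0.0,"ty": 0.078,"tz": -0.008,"roll": 0},
  ],
)

```text
clock: 8.68
tool_pos: [573.0, 165.5, 135.4]
tool_rot: [0.705, 0.709, -0.008, -0.004]
ft_force: [-25.7, -2.9, 14.5]
width: 0.0
grip_force: 14.7
```

jog_arm(
  targets=[
    {"tx": 0.0,"ty": -0.058,"tz": -0.002,"roll": 0},
    {"tx": 0.0,"ty": -0.116,"tz": 0.008,"roll": 0},
    {"tx": 0.02,"ty": -0.118,"tz": 0.008,"roll": 0},
    {"tx": 0.058,"ty": -0.114,"tz": 0.008,"roll": 0},
    {"tx": 0.058,"ty": -0.098,"tz": 0.008,"roll": 0},
    {"tx": 0.058,"ty": -0.093,"tz": 0.008,"roll": 0},
    {"tx": 0.058,"ty": -0.089,"tz": 0.008,"roll": 0},
    {"tx": 0.058,"ty": -0.085,"tz": 0.008,"roll": 0},
  ],
)

```text
clock: 9.68
tool_pos: [495.2, 222.4, 128.2]
tool_rot: [0.706, 0.708, -0.001, -0.0]
ft_force: [-4.7, -0.2, 3.9]
width: -0.2
grip_force: 2.3
```

jog_arm(
  targets=[
    {"tx": 0.0,"ty": 0.006,"tz": 0,"roll": 0},
    {"tx": 0.0,"ty": 0.018,"tz": -0.002,"roll": 0},
    {"tx": 0.0,"ty": 0.033,"tz": -0.005,"roll": 0},
    {"tx": 0.0,"ty": 0.048,"tz": -0.008,"roll": 0},
    {"tx": 0.0,"ty": 0.063,"tz": -0.008,"roll": 0},
    {"tx": 0.0,"ty": 0.074,"tz": -0.008,"roll": 0},
    {"tx": 0.0,"ty": 0.08,"tz": -0.008,"roll": 0},
    {"tx": 0.0,"ty": 0.084,"tz": -0.008,"roll": 0},
    {"tx": 0.0,"ty": 0.086,"tz": -0.008,"roll": 0},
  ],
)

```text
clock: 10.8
tool_pos: [573.6, 223.7, 135.4]
tool_rot: [0.705, 0.709, -0.008, -0.004]
ft_force: [-26.6, -4.8, 15.2]
width: -0.1
grip_force: 15.1
```

jog_arm(
  targets=[
    {"tx": 0.0,"ty": -0.04,"tz": -0.03,"roll": 0},
    {"tx": 0.0,"ty": -0.075,"tz": -0.08,"roll": 0},
    {"tx": -0.04,"ty": -0.1,"tz": -0.1,"roll": 7},
    {"tx": -0.09,"ty": -0.11,"tz": -0.1,"roll": 15},
    {"tx": -0.14,"ty": -0.11,"tz": -0.1,"roll": 23},
    {"tx": -0.19,"ty": -0.11,"tz": -0.1,"roll": 31},
    {"tx": -0.24,"ty": -0.11,"tz": -0.1,"roll": 39},
    {"tx": -0.29,"ty": -0.1,"tz": -0.1,"roll": 47},
    {"tx": -0.34,"ty": -0.09,"tz": -0.1,"roll": 55},
    {"tx": -0.39,"ty": -0.08,"tz": -0.1,"roll": 63},
    {"tx": -0.44,"ty": -0.077,"tz": -0.1,"roll": 71},
    {"tx": -0.48,"ty": -0.077,"tz": -0.08,"roll": 78.5},
    {"tx": -0.49,"ty": -0.077,"tz": -0.05,"roll": 78.5},
    {"tx": -0.49,"ty": -0.077,"tz": -0.04,"roll": 78.5},
    {"tx": -0.49,"ty": -0.077,"tz": -0.04,"roll": 78.5},
  ],
  jaw=0.7,
)

```text
clock: 12.68
tool_pos: [507.2, -265.7, 176.3]
tool_rot: [0.995, 0.103, 0.0, -0.0]
ft_force: [0.1, -0.7, 0.3]
width: 59.9
grip_force: 0.0
```

```bash
python3 - <<'E'
from h import *
import workcell
from workcell import *
print([n for n in dir(workcell) if n[0]!='_'],getattr(workcell,'tcp_to_grasp',None))
o=observe();R=Ro.from_quat(o['tool_rot']).as_matrix();print(o['clock'],o['tool_pos'],R.round(3),o['width'],{k:o[k] for k in o if 'grasp' in k})
t=capture('top');o=observe();print(o['tool_pos'])
pickle.dump(t,open('c2.pkl','wb'))
im=t['image'];cv2.imwrite('pics/t2.png',cv2.resize(np.hstack([im[155:265,155:275],im[155:265,360:440]]),None,fx=4,fy=4,interpolation=cv2.INTER_CUBIC)[:,:,::-1])
print('to bar, tool axes',R.T@(np.array([502.5,-266,22])-o['tool_pos']),'x ang',np.degrees(np.arctan2(R[1,0],R[0,0])))
E
```

```text
['Unreachable', 'capture', 'hand_in', 'observe', 'tcp_to_grasp'] -18.700000000000003
12.675 [ 507.24207119 -265.7086934   176.30039444] [[ 0.979  0.205  0.   ]
 [ 0.205 -0.979  0.   ]
 [ 0.    -0.    -1.   ]] 59.89612619315482 {}
[ 507.69247918 -265.77047493  177.0954085 ]
to bar, tool axes [ -5.15946774  -0.7861417  155.09468764] x ang 11.843791239120394
```

View pics/t2.png

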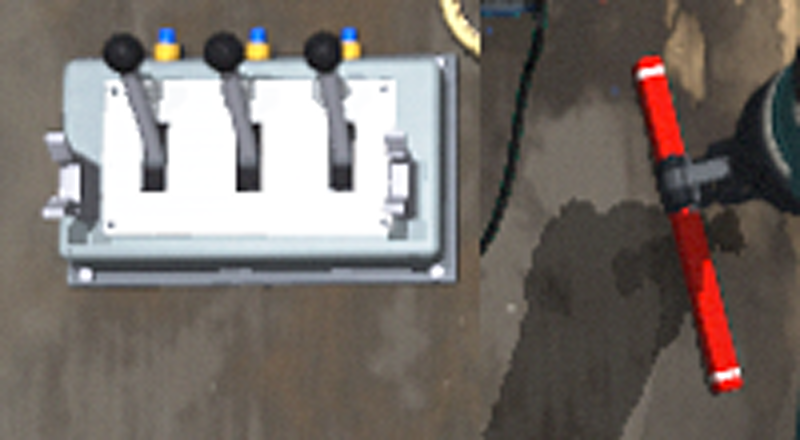

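The picture shows all three levers leaning back, with knobs at crop (122,52), (224,52) and (325,52). The gripper is over the bar.

jog_arm(
  targets=[
    {"tx": -0.005,"ty": -0.001,"tz": 0.05,"roll": 0.2},
    {"tx": -0.005,"ty": -0.001,"tz": 0.1,"roll": 0.2},
    {"tx": -0.005,"ty": -0.001,"tz": 0.14,"roll": 0.2},
    {"tx": -0.005,"ty": -0.001,"tz": 0.16,"roll": 0.2},
    {"tx": -0.005,"ty": -0.001,"tz": 0.169,"roll": 0.2},
    {"tx": -0.005,"ty": -0.001,"tz": 0.169,"roll": 0.2},
    {"tx": -0.005,"ty": -0.001,"tz": 0.169,"roll": 0.2},
  ],
)

```text
clock: 13.6
tool_pos: [502.7, -267.1, 8.7]
tool_rot: [0.995, 0.101, 0.001, 0.001]
ft_force: [-0.3, 0.4, 0.2]
width: 60.2
grip_force: 0.0
```

jog_arm(
  targets=[
    {"tx": 0,"ty": 0,"tz": 0.003,"roll": 0},
    {"tx": 0,"ty": 0,"tz": 0.003,"roll": 0},
    {"tx": 0,"ty": 0,"tz": 0.003,"roll": 0},
    {"tx": 0,"ty": 0,"tz": 0.003,"roll": 0},
    {"tx": 0,"ty": 0,"tz": 0.003,"roll": 0},
    {"tx": 0,"ty": 0,"tz": 0.003,"roll": 0},
  ],
  jaw=0,
  newtons=60,
)

```text
clock: 14.35
tool_pos: [501.9, -266.9, 4.8]
tool_rot: [0.995, 0.101, 0.0, 0.0]
ft_force: [-0.6, 0.5, 6.0]
width: 14.5
grip_force: 60.4
```

jog_arm(
  targets=[
    {"tx": 0,"ty": 0,"tz": -0.03,"roll": 0},
    {"tx": 0,"ty": 0,"tz": -0.08,"roll": 0},
    {"tx": -0.02,"ty": 0,"tz": -0.125,"roll": 0},
    {"tx": -0.05,"ty": -0.001,"tz": -0.165,"roll": 0},
    {"tx": -0.073,"ty": -0.01,"tz": -0.2,"roll": 0},
    {"tx": -0.06,"ty": -0.06,"tz": -0.2,"roll": -7.8},
    {"tx": -0.047,"ty": -0.112,"tz": -0.2,"roll": -15.6},
    {"tx": -0.033,"ty": -0.165,"tz": -0.2,"roll": -23.4},
    {"tx": -0.02,"ty": -0.22,"tz": -0.2,"roll": -31.2},
    {"tx": -0.007,"ty": -0.274,"tz": -0.2,"roll": -39},
    {"tx": 0.008,"ty": -0.32,"tz": -0.2,"roll": -46.8},
    {"tx": 0.023,"ty": -0.364,"tz": -0.2,"roll": -54.6},
    {"tx": 0.038,"ty": -0.408,"tz": -0.2,"roll": -62.4},
    {"tx": 0.053,"ty": -0.45,"tz": -0.2,"roll": -70.2},
    {"tx": 0.067,"ty": -0.488,"tz": -0.2,"roll": -77.7},
    {"tx": 0.067,"ty": -0.488,"tz": -0.2,"roll": -77.7},
    {"tx": 0.067,"ty": -0.488,"tz": -0.2,"roll": -77.7},
  ],
)

```text
clock: 16.48
tool_pos: [469.1, 224.0, 203.5]
tool_rot: [0.712, 0.702, -0.001, -0.0]
ft_force: [0.1, -0.0, -2.2]
width: 14.6
grip_force: 59.6
```

```bash
python3 - <<'E'
from h import *
from workcell import *
t=capture('top');s=capture('scene');o=observe();R=Ro.from_quat(o['tool_rot']).as_matrix();print(o['clock'],o['tool_pos'],R.round(3),o['width'],o['grip_force'],o['ft_force'])
pickle.dump((s,t),open('c3.pkl','wb'))
P=o['tool_pos'];print('bar ends pred',[[proj(c,P+np.array([0,y,17])).round() for y in(110,-110)] for c in(t,s)])
a,b=t['image'][160:260,150:290],s['image'][110:210,180:320]
cv2.imwrite('pics/p3.png',cv2.resize(np.vstack([a,b]),None,fx=4,fy=3,interpolation=cv2.INTER_CUBIC)[:,:,::-1])
E
```

```text
16.575 [469.4675376  223.37227587 203.87222759] [[ 0.015  1.    -0.001]
 [ 1.    -0.015 -0.001]
 [-0.001 -0.001 -1.   ]] 14.547245556539245 59.55871224403381 [ 0.15065225 -0.22121314 -0.45207092]
bar ends pred [[array([151., 220.]), array([255., 218.])], [array([189., 169.]), array([282., 167.])]]
```

View pics/p3.png

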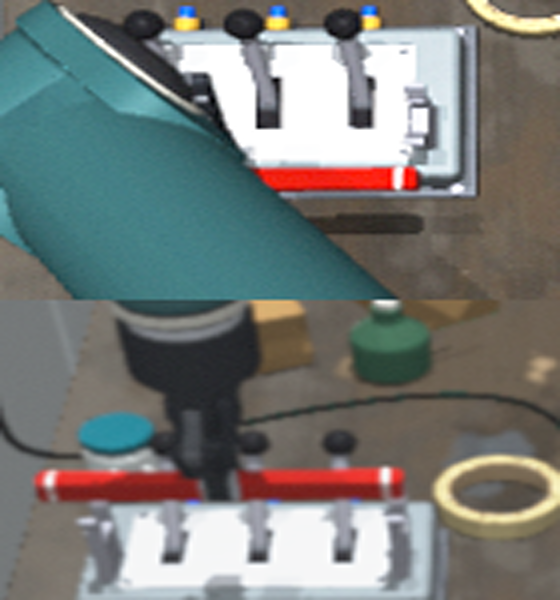

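The held bar is level in both views. Its ends are at scene crop (37,487) and (404,482), and its right end is at top crop (417,179), which matches where I expected it to within a pixel. The right fork floor is at top crop (421,122).

```bash
python3 - <<'E'
from h import *
s,t=pickle.load(open('c3.pkl','rb'));t0=pickle.load(open('c2.pkl','rb'))
im=t['image'].astype(int)
# bar rows at columns 220..245 (red), at top surface
m=(im[...,0]>130)&(im[...,1]<70)&(im[...,2]<70)
for c in(222,232,242,248):
    r=np.where(m[205:232,c])[0]+205
    print(c,r.min(),r.max(),[onz(t,(c,q),221).round(1)[:2] for q in(r.min()-.5,r.max()+.5)])
print('end',onz(t,(253.9,219.4),221))
T=lambda p,k=t:np.array([150+(p[0]+.5)/4-.5,160+(p[1]+.5)/3-.5])
print('slot R',onz(t,T((421,122)),105))
U=lambda p:np.array([155+(p[0]+.5)/4-.5,155+(p[1]+.5)/4-.5])
print('slots c2',[onz(t0,U(p),105).round(1) for p in((71,183),(400,181))])
a=t0['image'][180:215,160:175];b=t0['image'][180:215,250:265]
print('L');print(a.min(2)[::1,2:15]);print('R');print(b.min(2)[:,0:13])
E
```

```text
222 217 223 [array([473.8, 182.9]), array([458.8, 182.9])]
232 217 222 [array([473.3, 161.6]), array([460.5, 161.6])]
242 217 222 [array([472.9, 140.3]), array([460. , 140.3])]Traceback (most recent call last):
  File "<stdin>", line 8, in <module>
    return umr_minimum(a, axis, None, out, keepdims, initial, where)
ValueError: zero-size array to reduction operation minimum which has no identity
```

```bash
python3 - <<'E'
from h import *
s,t=pickle.load(open('c3.pkl','rb'));t0=pickle.load(open('c2.pkl','rb'));s0=pickle.load(open('c0.pkl','rb'))['scene']
im=t['image'].astype(float)
for c in(226,232,238,244):
    red=im[208:232,c,0]-im[208:232,c,1:].mean(1); w=np.clip(red/np.percentile(red,95),0,1); w[w<.1]=0
    r=(w*np.arange(208,232)).sum()/w.sum(); print(c,round(r,2),round(w.sum(),2),onz(t,(c,r),221).round(1))
a=t0['image'][184:214,162:178];b=t0['image'][184:214,248:262]
print('L');print(a.mean(2).astype(int));print('R');print(b.mean(2).astype(int))
E
```

```text
226 219.25 6.79 [467.7 174.4 221. ]
232 219.21 6.7 [467.5 161.6 221. ]
238 219.29 6.72 [467.1 148.8 221. ]
244 219.12 6.95 [467.2 136.  221. ]
L
[[115 112 119 116 115 118 117 110 111 181 211 211 207 206 209 204]
 [117 117 116 114 115 117 118 109 112 181 211 208 208 208 207 208]
 [115 116 113 114 110 115 116 112 109 184 215 207 204 206 207 206]
 [114 114 114 115 108  97  96  94 103 182 213 210 206 208 207 204]
 [116 119 116 116 144 201 202 212 203 176 214 211 209 209 205 207]
 [116 118 119 128 185 243 248 250 245 142 215 210 209 207 207 205]
 [114 118 118 119 147 194 199 203 190 126 178 215 207 210 208 205]
 [115 115 117 117 122 157 151 153 148 132 132 216 211 211 212 207]
 [114 118 119 115 119 143 156 154 153 142 103 161 199 215 212 209]
 [112 115 119 115 118 125 154 151 152 148 116  91 129 160 201 212]
 [113 116 119 117 114 123 152 148 145 133 122  70  79  89 137 182]
 [110 115 118 116 114 118 128 117 104  93  93  78  77  71  87 114]
 [114 115 117 118 116 118 117 115 111 122 195 195 191  67  84  83]
 [114 115 119 118 116 117 117 130 194 226 239 244 245  65  85  85]
 [118 120 118 118
[... 2128 characters left out ...]
5 255 255 180 252 252 255 255  98  88 152 215 233]
 [255 255 255 255 179 234 238 244 249  99  92 154 215 234]
 [255 255 255 217 163 179 182 184 162  84  95 155 215 234]
 [255 255 255 189 156 157 160 153  83  83  93 154 216 232]
 [255 255 250 230 225 230 237 227  75  83  96 156 211 232]
 [255 255 239 225 227 233 241 239  70  82  96 154 212 231]
 [255 255 255 242 215 154 154 149  73  79  86 152 212 233]
 [255 255 249 237 255 140 102  88  83  92 131 167 213 232]
 [255 255 175 184 233 154 129 116 120 189 191 196 204 218]
 [255 255 240 204 191 153 135 128 129 212 208 204 204 211]
 [255 255 255 255 178 142 130 128 126 210 204 202 203 212]
 [247 247 249 244 137 131 133 129 144 206 204 202 203 213]]
```

```bash
python3 - <<'E'
from h import *
t=pickle.load(open('c2.pkl','rb'))
C=ray(t,(320,200))[0];print('cam',C.round())
for n,c,rs in(('L',168,[(187.85,140),(208.9,140),(195.7,105),(204.3,105)]),('R',254,[(187.4,140),(208.0,140),(195.6,105),(203.7,105)])):
    print(n,[(z,*onz(t,(c+(2 if z==105 and n=='L' else 0),r),z).round(1)[:2]) for r,z in rs])
E
```

```text
cam [ 357.    4. 1259.]
L [(140, np.float64(552.3), np.float64(321.8)), (140, np.float64(503.1), np.float64(321.0)), (105, np.float64(539.3), np.float64(326.7)), (105, np.float64(518.6), np.float64(326.4))]
R [(140, np.float64(549.2), np.float64(122.8)), (140, np.float64(501.0), np.float64(123.1)), (105, np.float64(535.4), np.float64(126.6)), (105, np.float64(515.9), np.float64(126.8))]
```

jog_arm(
  targets=[
    {"tx": 0.001,"ty": 0.03,"tz": 0,"roll": 0},
    {"tx": 0.001,"ty": 0.0585,"tz": 0,"roll": 0},
    {"tx": 0.001,"ty": 0.0585,"tz": 0.025,"roll": 0},
    {"tx": 0.001,"ty": 0.0585,"tz": 0.05,"roll": 0},
    {"tx": 0.001,"ty": 0.0585,"tz": 0.055,"roll": 0},
    {"tx": 0.001,"ty": 0.0585,"tz": 0.055,"roll": 0},
    {"tx": 0.001,"ty": 0.0585,"tz": 0.055,"roll": 0},
  ],
)

```text
clock: 17.45
tool_pos: [528.7, 225.3, 150.4]
tool_rot: [0.712, 0.702, 0.001, 0.0]
ft_force: [-0.7, 0.8, -1.2]
width: 14.5
grip_force: 59.6
```

```bash
python3 - <<'E'
from h import *
from workcell import *
t=capture('top');s=capture('scene');o=observe();R=Ro.from_quat(o['tool_rot']).as_matrix();print(o['clock'],o['tool_pos'],R.round(3)[:2,0],o['ft_force'])
pickle.dump((s,t),open('c4.pkl','wb'))
a,b=t['image'][170:230,150:285],s['image'][140:220,185:320]
cv2.imwrite('pics/p4.png',cv2.resize(np.vstack([a,b]),None,fx=5,fy=4,interpolation=cv2.INTER_CUBIC)[:,:,::-1])
E
```

```text
17.55 [528.58695606 225.28880233 150.26931743] [0.013 1.   ] [-0.12509971  0.09495362 -0.68837416]
```

View pics/p4.png

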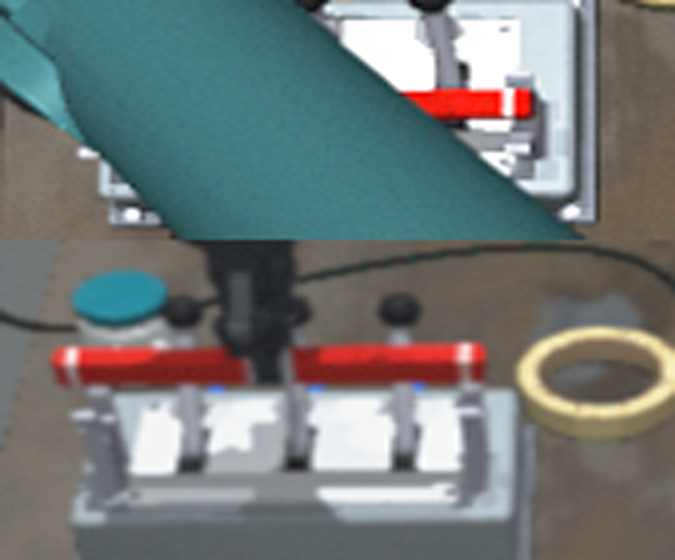

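The bar is above the forks. In the scene crop its ends are at (53,366) and (487,361), with front prong tops near (92,412) and (471,400). In the top crop the right end is at (531,103). I'll check y centring.

```bash
python3 - <<'E'
from h import *
s,t=pickle.load(open('c4.pkl','rb'));d=pickle.load(open('c0.pkl','rb'))
S=lambda p:np.array([185+(p[0]+.5)/5-.5,140+(p[1]-240+.5)/4-.5])
T=lambda p:np.array([150+(p[0]+.5)/5-.5,170+(p[1]+.5)/4-.5])
def onx(c,p,x):
    o,dd=ray(c,p);return o+dd*(x-o[0])/dd[0]
print('bar scene',[onx(s,S(p),520).round(1) for p in((53,366),(487,361))])
print('bar top R',onz(t,T((532,103)),167).round(1))
S0=lambda p:np.array([190,165])+(np.array(p)+.5)/6-.5
print('prong front',[onx(s,S(p),506).round(1) for p in((77,412),(108,412),(458,400),(484,400))])
print('prong s0',[onx(d['scene'],S0(p),506).round(1) for p in((57,112),(106,112),(520,105),(548,105))])
print('s0 back',[onx(d['scene'],S0(p),546).round(1) for p in((70,45),(101,45),(519,38),(552,38))])
print('cam',ray(s,(320,200))[0].round())
# expected projections of forks for bank center y 224
for y in(322,126):
  print([(proj(d['scene'],(506,y+e,138))-S0((0,0)))*6 for e in(-6,6)])
E
```

```text
bar scene [array([520., 337., 167.]), array([520. , 117.3, 165.1])]
bar top R [526.2 115.5 167. ]
prong front [array([506. , 327.7, 139.7]), array([506. , 312. , 139.2]), array([506. , 132.9, 144.6]), array([506. , 119.7, 144.2])]
prong s0 [array([506. , 330.4, 137.5]), array([506. , 309.7, 136.9]), array([506. , 133.4, 135.9]), array([506. , 121.4, 135.5])]
s0 back [array([546. , 330.2, 139.3]), array([546. , 316.8, 138.9]), array([546., 135., 138.]), array([546. , 120.7, 137.5])]
cam [-406.   45. 1017.]
[array([ 90.73858234, 110.50826098]), array([ 62.47091941, 111.1054008 ])]
[array([551.01148913, 100.78523291]), array([522.90885953, 101.37888648])]
```

jog_arm(
  targets=[
    {"tx": -0.003,"ty": 0,"tz": 0,"roll": 0},
    {"tx": -0.003,"ty": 0,"tz": 0.01,"roll": 0},
    {"tx": -0.003,"ty": 0,"tz": 0.018,"roll": 0},
    {"tx": -0.003,"ty": 0,"tz": 0.024,"roll": 0},
    {"tx": -0.003,"ty": 0,"tz": 0.028,"roll": 0},
    {"tx": -0.003,"ty": 0,"tz": 0.028,"roll": 0},
  ],
)

```text
clock: 18.3
tool_pos: [527.8, 222.2, 120.8]
tool_rot: [0.712, 0.703, -0.0, -0.0]
ft_force: [0.1, 0.1, -1.3]
width: 14.5
grip_force: 59.6
```

No contact, and the bar's bottom is now below the flare. I'll keep lowering.

jog_arm(
  targets=[
    {"tx": 0,"ty": 0,"tz": 0.004,"roll": 0},
    {"tx": 0,"ty": 0,"tz": 0.007,"roll": 0},
    {"tx": 0,"ty": 0,"tz": 0.01,"roll": 0},
    {"tx": 0,"ty": 0,"tz": 0.01,"roll": 0},
  ],
)

```text
clock: 18.8
tool_pos: [527.8, 222.0, 111.0]
tool_rot: [0.712, 0.702, -0.0, -0.0]
ft_force: [-0.1, -0.4, -1.7]
width: 14.9
grip_force: 59.6
```

jog_arm(
  targets=[
    {"tx": 0,"ty": 0,"tz": 0.001,"roll": 0},
    {"tx": 0,"ty": 0,"tz": 0.002,"roll": 0},
    {"tx": 0,"ty": 0,"tz": 0.003,"roll": 0},
  ],
)

```text
clock: 19.18
tool_pos: [528.2, 222.2, 109.7]
tool_rot: [0.712, 0.702, -0.0, 0.0]
ft_force: [-5.7, -3.7, 15.9]
width: 14.4
grip_force: 61.8
```

jog_arm(
  targets=[
    {"tx": 0,"ty": 0,"tz": -0.002,"roll": 0},
    {"tx": 0,"ty": 0,"tz": -0.002,"roll": 0},
    {"tx": 0,"ty": 0,"tz": -0.002,"roll": 0},
    {"tx": 0,"ty": 0,"tz": -0.002,"roll": 0},
  ],
  jaw=0.35,
)

```text
clock: 19.68
tool_pos: [528.0, 222.1, 110.1]
tool_rot: [0.712, 0.702, -0.0, -0.0]
ft_force: [-0.3, -0.7, -1.0]
width: 29.4
grip_force: 0.0
```

jog_arm(
  targets=[
    {"tx": 0,"ty": 0,"tz": -0.02,"roll": 0},
    {"tx": 0,"ty": 0,"tz": -0.06,"roll": 0},
    {"tx": 0,"ty": 0,"tz": -0.11,"roll": 0},
    {"tx": -0.01,"ty": -0.03,"tz": -0.16,"roll": 0},
    {"tx": -0.06,"ty": -0.05,"tz": -0.16,"roll": 0},
    {"tx": -0.11,"ty": -0.06,"tz": -0.16,"roll": 0},
    {"tx": -0.16,"ty": -0.07,"tz": -0.16,"roll": 0},
    {"tx": -0.21,"ty": -0.07,"tz": -0.16,"roll": 0},
    {"tx": -0.26,"ty": -0.07,"tz": -0.16,"roll": 0},
    {"tx": -0.31,"ty": -0.07,"tz": -0.16,"roll": 0},
    {"tx": -0.36,"ty": -0.07,"tz": -0.16,"roll": 0},
    {"tx": -0.36,"ty": -0.07,"tz": -0.16,"roll": 0},
    {"tx": -0.36,"ty": -0.07,"tz": -0.16,"roll": 0},
  ],
)

```text
clock: 21.3
tool_pos: [453.5, -136.1, 271.1]
tool_rot: [0.711, 0.703, 0.0, 0.0]
ft_force: [0.5, 0.7, -0.4]
width: 30.0
grip_force: 0.0
```

```bash
python3 - <<'E'
from h import *
from workcell import *
t=capture('top');s=capture('scene');o=observe();print(o['clock'],o['tool_pos'],o['ft_force'])
pickle.dump((s,t),open('c5.pkl','wb'))
a,b=t['image'][155:230,150:285],s['image'][155:230,185:320]
cv2.imwrite('pics/p5.png',cv2.resize(np.vstack([a,b]),None,fx=5,fy=4,interpolation=cv2.INTER_CUBIC)[:,:,::-1])
for c in(t,s):
    r=redbar(c,(155,160,280,230));print(r[1],r[2])
r=redbar(t,(155,160,280,230))[2];print([onz(t,p,127).round(1) for p in r])
E
```

```text
21.4 [ 453.59535873 -135.40394091  270.87820588] [ 0.12231233  0.55390466 -0.34981282]
(7.0, 82.0) [[170. 195.]
 [252. 195.]
 [252. 202.]
 [170. 202.]]
(7.0, 72.0) [[205. 179.]
 [277. 179.]
 [277. 186.]
 [205. 186.]]
[array([537.5, 320.5, 127. ]), array([533.5, 129. , 127. ]), array([516.9, 129.1, 127. ]), array([521. , 320.3, 127. ])]
```

View pics/p5.png

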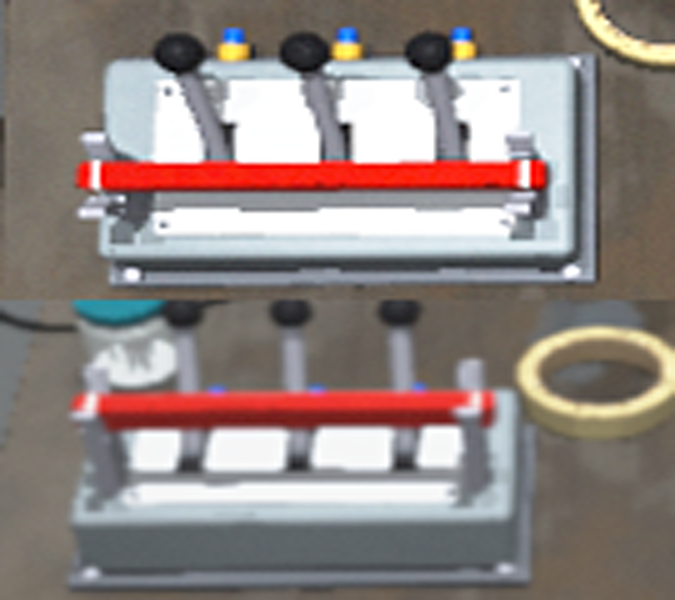

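The bar is seated in both forks (top crop ends at (77,175) and (546,175)). It is level and overhangs each side by about 5 mm after parallax correction. All three levers are back and the arm is clear.

```bash
python3 -c "
from workcell import *
print(hand_in())"
```

```text
the job is handed in; nothing more can be done
None
```

The job is handed in at 21.4 s on the robot clock. All three levers are thrown fully to the back (the free order was left, right, middle). The red bar lies level and bottomed in both forks with about 5 mm overhang on each side, released with the arm clear.

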